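Unscrew the left-threaded burr of a coffee grinder

ROBOT

A 7-joint arm with a two-finger parallel gripper is mounted at the origin on a cart in front of the work surface, level with it; the furniture and walls round the work are solid. World frame = base frame: x ahead of the robot, y to its left, z up, the work surface at z = 0. Lengths are in m, angles in rad, forces in N, time in s.
With the tool pointing down it reaches from about 0.4 to 0.875 m from the base axis. Payload 19.3 kg.
Tool frame: the origin (TCP) lies where the fingers leave the gripper's body, on its centre line; the fingertips stand 73 mm ahead of it and the grasp point (between the pads) lies 54 mm ahead of it; z points along the fingers, y is the direction in which the jaws open and shut (so a half turn about z gives the same grasp; the last joint's range is limited). The gripper opens to 85 mm and grips with 20 to 120 N. Pads are 22 mm wide; open, the fingers measure 114 mm over their backs; the gripper's body (76 mm by 85 mm) begins 54 mm behind the grasp point. The pads swing forward as they close: fully open they stand 13 mm farther back than shut.
Start: joints at [1.166, 0.521, -0.036, 1.599, 0.021, 1.021, -0.113], TCP at [0.205, -0.59, 0.304] pointing down, gripper open.
Joint ranges: [-2.91, 2.91], [-0.3, 2.13], [-1.5, 1.42], [0.17, 2.43], [-1.26, 4.41], [0.16, 1.93], [-2.52, 2.52]. Speed limits (rad/s): [1.89, 1.89, 2.39, 2.39, 3.01, 3.01, 3.01].

INTERFACE

Orientations are given as a unit quaternion [x, y, z, w].
In Python, from bench import * gives the robot as it stands.
- The arm moves only by the shell command python3 -m crank 'ROWS' [OPENING]. ROWS is JSON, a list that holds one entry, the list of rows, each a list of 6 numbers: the shift along the tool's x, y, z in m, then the turn, a rotation vector about the tool's x, y, z in degrees. In form: [[[x, y, z, ax, ay, az], ...]]. A call has 1 to 12 rows; each row is the pose to reach, as a shift and turn from the pose commanded when the call began, along the tool's axes at that moment; what a row does not reach only later rows make up. A row lasts 1/10 s, in which the tool goes at most 50 mm and 8.59 degrees, less where a joint would pass 70% of its speed; a pose out of reach is approached as far as the arm can. A call with a gripper value outside its range is refused whole. OPENING is the opening, from 0 (shut) to 1 (fully open), set as the call begins (- or left out, the last holds). The fingers move at their own pace and stop on an object; the grip force is fixed at half the most. Time passes only in rows, so rows that repeat a pose let the fingers close. It gives the time, the measured TCP pose, the force and the opening at its end, in the units of the state.
- get_state(): the state, without advancing time (a new reading comes with each control period).
- snapshot(name): name is "scene" or "top"; returns (picture, depth): 480x640x3 uint8, red, green, blue; 480x640 float32, m along the optical axis (not along the pixel's ray), 0 where there is no reading.
- get_calibration(name): a dict with "mtx" (3x3 intrinsics, pixels), "cam_to_world" (4x4, takes a point from camera to world coordinates). Camera axes: x right, y down, z forward; pixel columns grow to the right and rows downward; lengths in m; the calibration is good to about 2 mm. A picture is of the moment at which its call begins. get_calibration takes no time and is no camera call.
- close_job(): hands the job in, once; it reports no verdict.
The state is a dict: "time": time; "joint_positions": joint angles; "joint_velocities": joint speeds; "joint_torque": joint torques, N m; "ee_pos": TCP position; "orientation": TCP orientation; "force": force on the tool from outside, world axes, zero at the start; "ft_torque": the same for the moment, N m; "finger_gap": opening from 0.0 (shut) to 1.0 (fully open).
Only numpy, scipy, OpenCV 4.12 (cv2) and the standard library are available. Lean on these libraries where they do the work, as an engineer would, in place of code of your own. Each camera call takes 0.05 s, during which the arm holds its last target.

TASK

Take the burr out of the coffee grinder for cleaning: its thread is left-handed, so it comes undone clockwise seen from above; turn it until it is free and do not force it, neither tightening it nor pulling it against the thread. Then stand it gently upright, grip up and wholly supported, on the wooden tray, and leave the coffee tamper where it stands.

Things in the scene. Friction and masses are not known exactly. Their poses are not given: they have to be found in the camera images.
- burr_grip (a point): Centre of the burr's bar grip. The burr is a dark steel ribbed cup, 60 mm across, 45 mm tall, open below, about 0.3 kg; on its flat top stands a black bar: 56 mm long along this point's x, 12 mm thick along y, 30 mm high. 75 mm tall in all; this point is 60 mm above its underside, 15 mm below the bar's top. Turning clockwise raises the burr 28 mm a turn (4.5 mm per rad).
- burr_seat (a point): Centre of the round steel seat on top of the grinder, on the spindle's axis, z up, 120 mm above the worktop; the burr's underside rests here when screwed home. Turned counter-clockwise from there it only jams. It comes off the thread after roughly three quarters of a turn clockwise (0.65 to 0.9, it varies); before that, lifting meets a hard stop after up to 4 mm of play.
- spindle_top (a point): Top of the grinder's upright steel spindle with its coarse left-hand thread, inside the burr, 36 mm above the seat; a burr that is off the thread lifts straight up and clears the spindle after rising 36 mm from its seat. z up.
- grinder: Fixed grey grinder box, 150 mm along x, 130 mm along y, with a round steel collar on top and its control face with a small round knob towards its -x. Origin at the centre of its underside on the worktop, under the spindle.
- tray_top (a point): Centre of the flat upper face of the dark wooden footed tray, 30 mm above the worktop, on which things stand; the tray is 92 mm along x and 235 mm along y with a 4 mm moulding at its edge that does not obstruct. It is empty and loose (about 0.4 kg).
- tamper_mid (a point): Centre of the coffee tamper (steel foot 58 mm wide, walnut handle, 86 mm tall), a bystander; this point is 43 mm above its underside.

How it is judged:
On the way:
1. the burr is unscrewed and lifted clear of the spindle, still upright (z of burr_grip in the frame of burr_seat above 0.103 m and angle between burr_grip's own z axis and vertical below 0.5 rad), for 0.1 s.
At the end, for the whole second after the job is handed in: The burr stands at rest on the top of the wooden tray, upright within 0.1 rad with its grip up, its centre within 19 mm of the tray's long middle line and within 90 mm of its middle along it (so that it does not overhang by more than 3 mm); the tray stands on the worktop (z of burr_grip in the frame of tray_top between 0.056 and 0.064 m and x of burr_grip in the frame of tray_top between -0.019 and 0.019 m and y of burr_grip in the frame of tray_top between -0.09 and 0.09 m and angle between each of burr_grip, tray_top's own z axis and vertical below 0.1 rad and height (world z) of tray_top below 0.04 m and linear speed of burr below 0.02 m/s); the robot touches nothing.
It fails at once if the burr is forced: overtightened, pried or pulled against its thread (more than 120 N between burr and grinder) (contact force between burr and grinder above 120 N).
It fails at once if the burr is dropped or slammed on the tray (more than 50 N between them) (contact force between burr and tray above 50 N).
It fails at once if the tamper is shifted by more than 25 mm (distance of tamper_mid from where it was at the start of the episode above 0.025 m).
It also fails if it takes over 67 s, if anything falls off the work surface, if the arm or the gripper's body presses on something with over 40 N, if the wrist force passes 120 N, or if a joint passes its speed limit or range.

## Working session

There is one attempt and no reset: what is moved stays moved. The work goes in short steps, Python scripts to look and compute and a shell command to move; the robot and the scene stay as the last step left them, time stands still between calls to the robot, and variables do not carry over. Pictures are saved under pics/ and viewed, and the job is handed in when it is done.

```bash
mkdir -p pics; ls; python3 - <<'E'
from bench import *
import cv2,numpy as np
s=get_state();print(s)
for n in("scene","top"):
    p,d=snapshot(n);cv2.imwrite(f"pics/{n}0.png",p[:,:,::-1]);np.save(f"pics/{n}0.npy",d)
    c=get_calibration(n);print(n,c)
E
```

```text
pics
{'time': 0.0, 'joint_positions': array([ 1.16576184,  0.52202141, -0.03631364,  1.60001715,  0.02117716,
        1.0210744 , -0.112821  ]), 'joint_velocities': array([ 3.04300978e-05,  1.27693326e-03, -1.41850193e-04,  6.12927957e-04,
        1.29103481e-03,  4.75529398e-04, -1.92585411e-03]), 'joint_torque': array([ 1.69844916e-04, -9.27121282e+01,  1.97998367e+00, -3.69939888e+01,
        1.77607290e-02,  8.14554660e-03, -3.22447204e-05]), 'ee_pos': array([ 0.20526704, -0.59005956,  0.30331794]), 'orientation': array([ 9.86022832e-01,  1.66609280e-01, -1.28059568e-04, -5.53485747e-04]), 'force': array([-0.29764898,  0.66079925, -0.0382191 ]), 'ft_torque': array([-0.01738314, -0.03766427,  0.00153954]), 'finger_gap': 0.9997508791583427}
scene {'mtx': array([[559.87815086,   0.        , 322.89139965],
       [  0.        , 559.87815086, 238.29628028],
       [  0.        ,   0.        ,   1.        ]]), 'cam_to_world': array([[-0.89156126, -0.32480313,  0.31562866,  0.24683705],
       [-0.45287794,  0.63246585, -0.62840155,  0.62109875],
       [ 0.00448244, -0.70319974, -0.71097823,  0.74469983],
       [ 0.        ,  0.        ,  0.        ,  1.        ]])}
top {'mtx': array([[480.8954099 ,   0.        , 316.75679934],
       [  0.        , 480.8954099 , 246.31279808],
       [  0.        ,   0.        ,   1.        ]]), 'cam_to_world': array([[ 0.00934411, -0.99917782,  0.03945087,  0.49217498],
       [-0.99953763, -0.00819133,  0.02928172,  0.04172436],
       [-0.02893449, -0.03970624, -0.99879238,  1.03740773],
       [ 0.        ,  0.        ,  0.        ,  1.        ]])}
```

View pics/scene0.png

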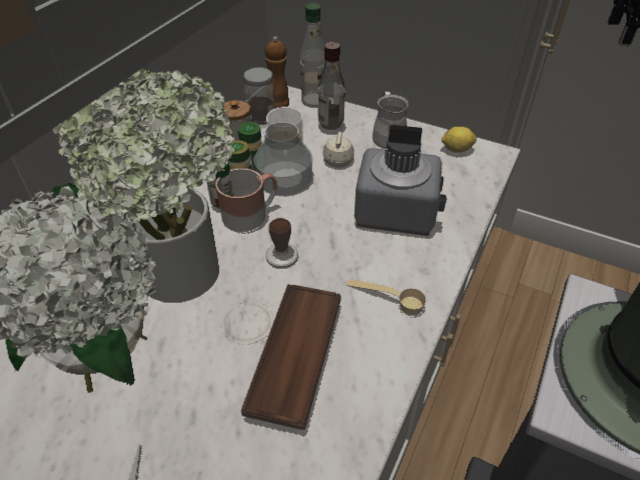

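View pics/top0.png

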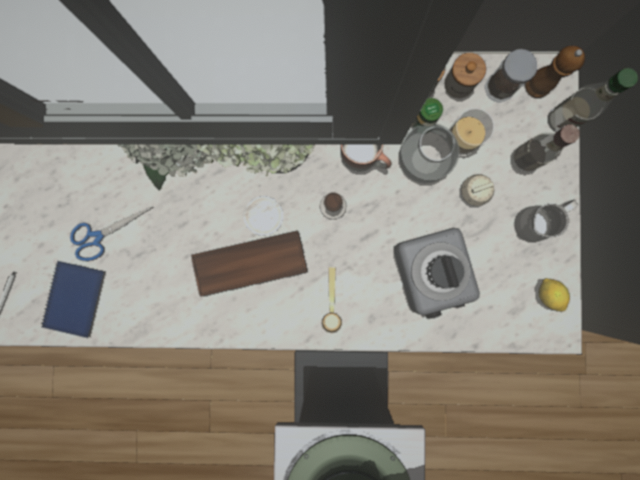

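```bash
python3 - <<'E'
import cv2,numpy as np
t=cv2.imread("pics/top0.png");s=cv2.imread("pics/scene0.png")
a=cv2.resize(t[220:330,385:495],(550,550),interpolation=3)
cv2.imwrite("pics/ct.png",a)
b=cv2.resize(s[110:240,340:460],(720-120,650-50),interpolation=3)
b=cv2.resize(s[115:235,345:465],(600,600),interpolation=3)
cv2.imwrite("pics/cs.png",b)
c=cv2.resize(t[220:305,180:320],(700,425),interpolation=3)
cv2.imwrite("pics/ctray.png",c)
E
```

```text
(no output)
```

View pics/ct.png

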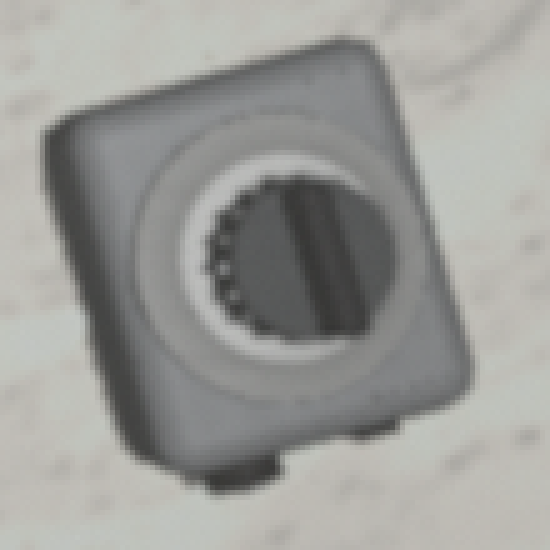

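View pics/cs.png

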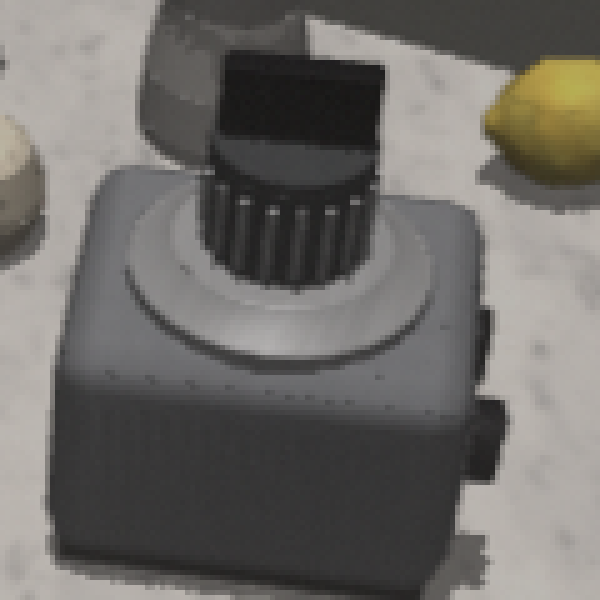

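View pics/ctray.png

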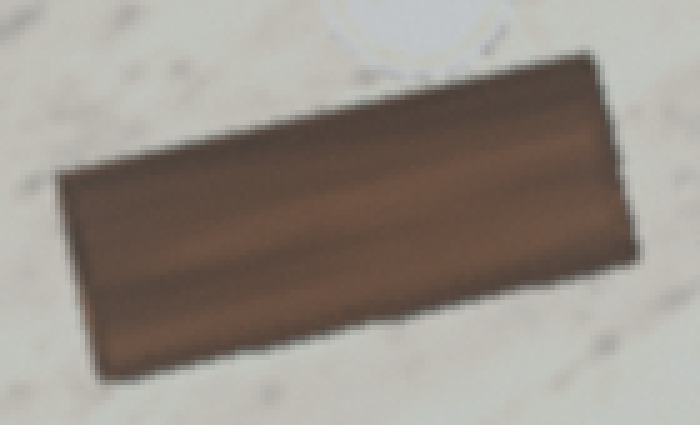

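```bash
cat > h.py <<'E'
from bench import *
import numpy as np,cv2
def pts(n,d):
    c=get_calibration(n);K=c["mtx"];v,u=np.mgrid[:480,:640]
    P=np.stack([(u-K[0,2])/K[0,0]*d,(v-K[1,2])/K[1,1]*d,d],-1)
    T=c["cam_to_world"];return P@T[:3,:3].T+T[:3,3]
def ray(n,u,v,z):
    c=get_calibration(n);K=c["mtx"];T=c["cam_to_world"]
    r=T[:3,:3]@np.array([(u-K[0,2])/K[0,0],(v-K[1,2])/K[1,1],1]);o=T[:3,3]
    return o+r*(z-o[2])/r[2]
def proj(n,p):
    c=get_calibration(n);K=c["mtx"];T=c["cam_to_world"]
    q=K@(T[:3,:3].T@(np.asarray(p)-T[:3,3]));return q[:2]/q[2]
E
python3 - <<'E'
from h import *
t=cv2.imread("pics/top0.png")
a=cv2.resize(t[245:300,415:470],(770,770)[:2],interpolation=3)[:600]
a=cv2.resize(t[250:296,420:470],(650,598),interpolation=3)
cv2.imwrite("pics/ct2.png",cv2.convertScaleAbs(a,alpha=2))
for n in("top","scene"):
    d=np.load(f"pics/{n}0.npy");P=pts(n,d)
    g=ray("top",438,271,.12)[:2]
    m=(d>0)&(np.linalg.norm(P[...,:2]-g,axis=-1)<.09)
    Q=P[m]
    print(n,g,np.histogram(Q[:,2],bins=np.arange(0,.22,.01)))
    for lo,hi in((.185,.21),(.155,.172),(.11,.13)):
        q=Q[(Q[:,2]>lo)&(Q[:,2]<hi)]
        if len(q)<9: continue
        r=cv2.minAreaRect(q[:,:2].astype(np.float32)*1000)
        print(lo,len(q),np.median(q[:,2]),q[:,:2].mean(0),r)
    m=(d>0)&(P[...,2]>.02)&(P[...,2]<.045)&(np.linalg.norm(P[...,:2]-ray("top",249,264,.03)[:2],axis=-1)<.16)
    q=P[m];print("tray",np.median(q[:,2]),cv2.minAreaRect(q[:,:2].astype(np.float32)*1000))
print("tamper",ray("top",333,201,.08), "tray",[ray("top",180+u/5,220+v/5,.03)[:2].round(4) for u,v in((60,175),(592,55),(637,260),(102,380))])
E
```

```text
top [ 0.48354169 -0.16133772] (array([ 310,    5,   37,   47,   45,   45,   66,  106,   79,  680, 1817,
       1307,  178,   31,   40,   57,  561,   39,   43,  227,    0]), array([0.  , 0.01, 0.02, 0.03, 0.04, 0.05, 0.06, 0.07, 0.08, 0.09, 0.1 ,
       0.11, 0.12, 0.13, 0.14, 0.15, 0.16, 0.17, 0.18, 0.19, 0.2 , 0.21]))
0.185 250 0.1936957150943278 [ 0.48329342 -0.16685788] ((483.24407958984375, -167.5242462158203), (55.88788604736328, 13.117671966552734), 18.056167602539062)
0.155 590 0.1644436352914267 [ 0.48297157 -0.16423876] ((484.2265930175781, -167.07260131835938), (57.125343322753906, 60.127685546875), 24.667076110839844)
0.11 1485 0.11552149591135652 [ 0.48351758 -0.16116783] ((482.71868896484375, -167.95053100585938), (108.7711410522461, 108.79508209228516), 0.41839975118637085)
tray 0.029319573978424107 ((495.29400634765625, 215.37396240234375), (91.96003723144531, 235.0460205078125), 13.331178665161133)
scene [ 0.48354169 -0.16133772] (array([ 936,  166,  288,  328,  329,  340,  374,  407,  359,  591, 1439,
        839,  395,  162,  158,  183,  366,  149,  166,  194,    0]
[... 197 characters left out ...]
16380427] ((485.6603088378906, -165.91357421875), (55.89426040649414, 15.83964729309082), 14.807506561279297)
0.155 486 0.16552917832923203 [ 0.48144701 -0.15193773] ((482.1780090332031, -153.66709899902344), (61.45994186401367, 36.45212936401367), 16.966768264770508)
0.11 1234 0.1169004623666966 [ 0.47859208 -0.14535074] ((484.0438232421875, -159.87413024902344), (109.28404998779297, 98.96399688720703), 18.088228225708008)
tray 0.03047364766120475 ((496.6397399902344, 216.35052490234375), (91.7835693359375, 236.1671905517578), 13.41927719116211)
tamper [0.62089739 0.03816032 0.08      ] tray [array([0.5114, 0.3346]), array([0.5639, 0.1102]), array([0.478 , 0.0904]), array([0.4254, 0.3151])]
```

View pics/ct2.png

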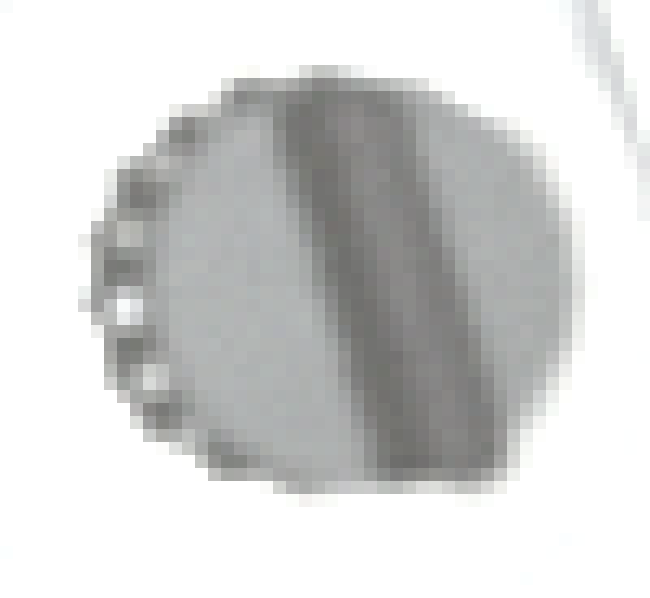

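```bash
cat >> h.py <<'E'
from scipy.spatial.transform import Rotation as R
def rel(pos,yaw,ref=None):
    "shift(mm)+rotvec(deg) in tool axes to reach pos with tool down and tool x at world yaw (deg)"
    s=get_state();R0=R.from_quat(s["orientation"])
    T=R.from_euler("z",yaw,degrees=True)*R.from_euler("x",180,degrees=True)
    sh=R0.inv().apply(np.asarray(pos)-s["ee_pos"])
    return (sh*1000).round(1),(R0.inv()*T).as_rotvec(degrees=True).round(2)
def st():
    s=get_state();x=R.from_quat(s["orientation"]).as_matrix()
    print("t",round(s["time"],2),"pos",s["ee_pos"].round(4),"yaw",np.degrees(np.arctan2(x[1,0],x[0,0])).round(2),"tilt",np.degrees(np.arccos(-x[2,2])).round(2),"q",s["joint_positions"].round(2),"F",s["force"].round(1),"M",s["ft_torque"].round(2),"gap",round(s["finger_gap"],3))
E
python3 - <<'E'
from h import *
for n in("top","scene"):
    d=np.load(f"pics/{n}0.npy");P=pts(n,d)
    m=(d>0)&(P[...,2]>.190)&(P[...,2]<.2)&(np.linalg.norm(P[...,:2]-[.484,-.167],axis=-1)<.04)
    q=P[m][:,:2];c=q.mean(0);u,s,v=np.linalg.svd(q-c);
    pr=(q-c)@v.T
    mid=c+v.T@((pr.max(0)+pr.min(0))/2)
    print(n,len(q),c,mid,np.ptp(pr,axis=0),np.degrees(np.arctan2(v[0,1],v[0,0]))%180)
    # model reprojection
    for yaw in (13,15,17):
        a=np.radians(yaw);
        print(yaw,[proj(n,[.484+L*.028*np.cos(a)-w*.006*np.sin(a),-.167+L*.028*np.sin(a)+w*.006*np.cos(a),.195]).round(1) for L in(1,-1) for w in(1,-1)])
print(rel([.484,-.167,.31],104)); st()
E
```

```text
top 227 [ 0.48317994 -0.16738459] [ 0.48330657 -0.16767419] [0.05590883 0.01316653] 17.363300254576586
13 [array([443.8, 256.3]), array([450.6, 254.8]), array([451.2, 287.8]), array([458. , 286.3])]
15 [array([443.3, 256.5]), array([450. , 254.8]), array([451.8, 287.8]), array([458.5, 286.1])]
17 [array([442.8, 256.8]), array([449.5, 254.8]), array([452.4, 287.8]), array([459. , 285.8])]
scene 194 [ 0.48502511 -0.16464261] [ 0.48593993 -0.16667707] [0.05555762 0.01624535] 17.31685238831139
13 [array([389.5, 127.8]), array([390.6, 124. ]), array([422.1, 132.5]), array([422.9, 128.6])]
15 [array([389.5, 128.2]), array([390.4, 124.3]), array([422.3, 132.2]), array([422.9, 128.3])]
17 [array([389.6, 128.5]), array([390.2, 124.6]), array([422.5, 131.9]), array([422.8, 127.9])]
(array([ 402.3, -308. ,   -6.3]), array([-5.000e-02, -4.000e-02, -8.482e+01]))
t 0.1 pos [ 0.2053 -0.5901  0.3034] yaw 19.18 tilt 0.06 q [ 1.17  0.52 -0.04  1.6   0.02  1.02 -0.11] F [-0.8 -0.2  0.2] M [-0.02 -0.01 -0.  ] gap 1.001
```

```bash
python3 -m crank '[[[0.04,-0.03,-0.006,0,0,-8],[0.08,-0.06,-0.006,0,0,-16],[0.12,-0.09,-0.006,0,0,-24],[0.16,-0.12,-0.006,0,0,-32],[0.2,-0.15,-0.006,0,0,-40],[0.24,-0.18,-0.006,0,0,-48],[0.28,-0.21,-0.006,0,0,-56],[0.32,-0.24,-0.006,0,0,-64],[0.36,-0.27,-0.006,0,0,-72],[0.402,-0.308,-0.006,0,0,-80],[0.402,-0.308,-0.006,0,0,-85],[0.402,-0.308,-0.006,0,0,-85]]]' 0.6
python3 - <<'E'
from h import *
st();print(rel([.484,-.167,.31],196.5))
E
```

```text
time: 1.3
ee_pos: [0.4843, -0.1658, 0.3097]
orientation: [0.613, 0.79, 0.0, -0.0]
force: [-0.1, -0.2, 0.2]
finger_gap: 0.602
t 1.3 pos [ 0.4843 -0.1658  0.3097] yaw 104.44 tilt 0.05 q [ 0.62  0.37 -0.53  1.87  0.23  0.96  0.25] F [-0.1 -0.2  0.2] M [-0.06  0.01  0.  ] gap 0.602
(array([-1.1, -0.6, -0.3]), array([ 3.000e-02, -4.000e-02, -9.206e+01]))
```

```bash
python3 -m crank '[[[0,0,0,0,0,-8.5],[0,0,0,0,0,-17],[0,0,0,0,0,-25.5],[0,0,0,0,0,-34],[0,0,0,0,0,-42.5],[0,0,0,0,0,-51],[0,0,0,0,0,-59.5],[-0.001,-0.001,0,0,0,-68],[-0.001,-0.001,0,0,0,-76],[-0.001,-0.001,0,0,0,-84],[-0.001,-0.001,0,0,0,-92],[-0.001,-0.001,0,0,0,-92]]]'
python3 - <<'E'
from h import *
st();print(rel([.484,-.167,.242],196.5))
for n in("scene","top"):
    p,d=snapshot(n);np.save(f"pics/{n}1.npy",d);cv2.imwrite(f"pics/{n}1.png",p[:,:,::-1])
    if n=="scene": cv2.imwrite("pics/s1c.png",cv2.resize(p[40:190,320:500,::-1],(720,600),interpolation=3))
E
```

```text
time: 2.5
ee_pos: [0.4824, -0.17, 0.3095]
orientation: [-0.14, 0.99, 0.0, -0.0]
force: [0.2, -0.8, 0.2]
finger_gap: 0.602
t 2.5 pos [ 0.4824 -0.17    0.3095] yaw -163.94 tilt 0.06 q [ 0.89  0.46 -0.89  1.86  0.41  1.03  1.68] F [ 0.2 -0.8  0.2] M [-0.04 -0.03  0.03] gap 0.602
(array([-2.5,  2.4, 67.5]), array([ 0.02, -0.05, -0.44]))
```

View pics/s1c.png

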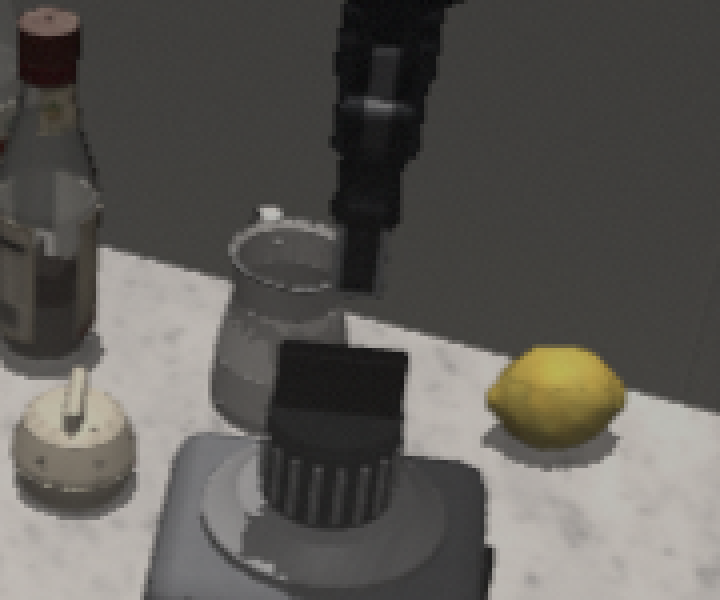

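```bash
python3 -m crank '[[[-0.002,0.002,0.02,0,0,0],[-0.002,0.002,0.035,0,0,0],[-0.002,0.002,0.035,0,0,0],[-0.002,0.002,0.035,0,0,0],[-0.002,0.002,0.035,0,0,0]]]'
python3 - <<'E'
from h import *
st();print(rel([.484,-.167,.242],196.5))
for n in("scene","top"):
    p,d=snapshot(n)
    a=p[90:210,350:470,::-1] if n=="scene" else p[225:315,395:485,::-1]
    cv2.imwrite(f"pics/{n}2c.png",cv2.convertScaleAbs(cv2.resize(a,(600,600),interpolation=3),alpha=1.8))
E
```

```text
time: 3.1
ee_pos: [0.4847, -0.1661, 0.2755]
orientation: [-0.14, 0.99, -0.0, 0.0]
force: [-0.4, 0.4, 0.0]
finger_gap: 0.597
t 3.1 pos [ 0.4847 -0.1661  0.2755] yaw -163.87 tilt 0.04 q [ 0.85  0.5  -0.86  1.89  0.46  0.96  1.64] F [-0.4  0.4  0. ] M [-0.05 -0.06 -0.01] gap 0.597
(array([ 0.9, -0.6, 33.5]), array([-0.02,  0.03, -0.37]))
```

View pics/scene2c.png

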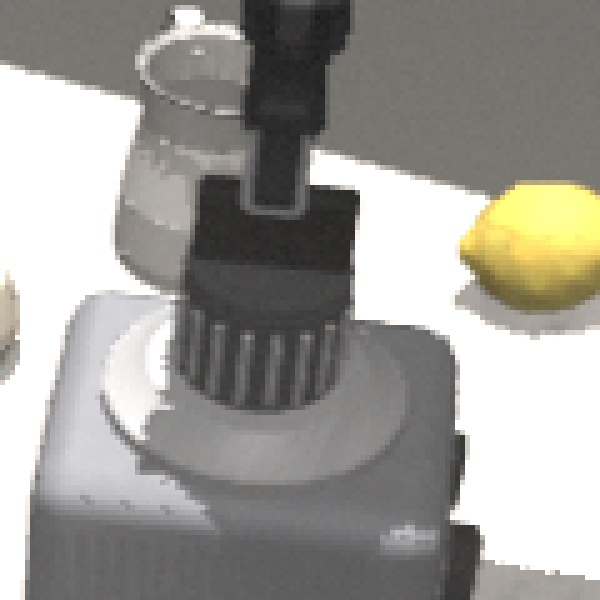

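View pics/top2c.png

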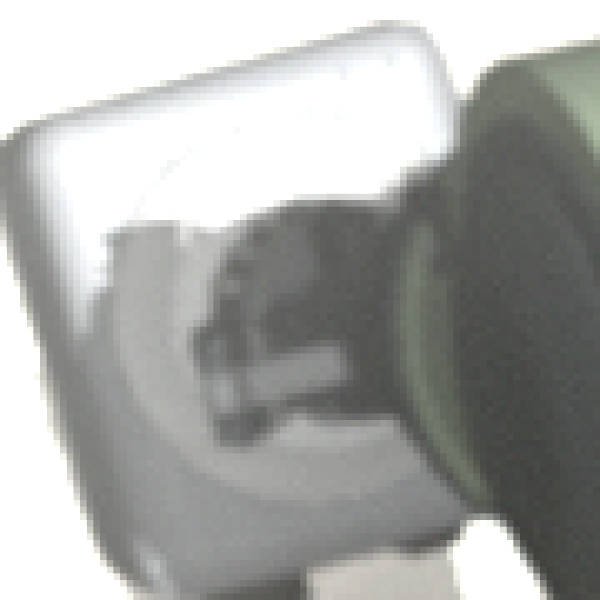

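```bash
python3 -m crank '[[[0,0,0.012,0,0,0],[0,0,0.024,0,0,0],[0,0,0.033,0,0,0],[0,0,0.033,0,0,0],[0,0,0.033,0,0,0],[0,0,0.033,0,0,0]]]'
python3 - <<'E'
from h import *
st();print(rel([.484,-.167,.242],196.5))
p,d=snapshot("scene")
a=p[90:210,350:470,::-1]
cv2.imwrite(f"pics/s3c.png",cv2.convertScaleAbs(cv2.resize(a,(600,600),interpolation=3),alpha=1.8))
E
```

```text
time: 3.8
ee_pos: [0.4847, -0.166, 0.2421]
orientation: [-0.141, 0.99, -0.0, 0.0]
force: [0.2, -0.7, 0.4]
finger_gap: 0.594
t 3.8 pos [ 0.4847 -0.166   0.2421] yaw -163.82 tilt 0.02 q [ 0.83  0.54 -0.83  1.93  0.51  0.9   1.59] F [ 0.2 -0.7  0.4] M [ 0.02 -0.04  0.05] gap 0.594
(array([ 0.9, -0.8,  0.1]), array([-0.01,  0.02, -0.32]))
```

View pics/s3c.png

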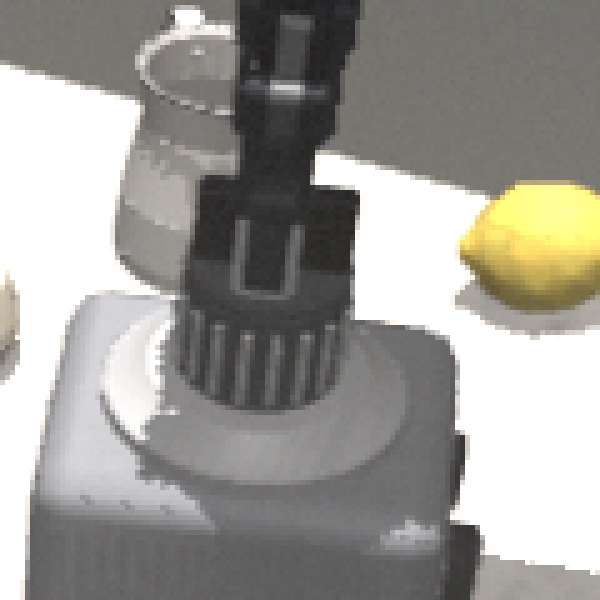

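```bash
python3 -m crank '[[[0.001,-0.001,0,0,0,0],[0.001,-0.001,0,0,0,0],[0.001,-0.001,0,0,0,0]]]' 0.3;python3 -m crank '[[[0,0,0,0,0,0],[0,0,0,0,0,0],[0,0,0,0,0,0],[0,0,0,0,0,0],[0,0,0,0,0,0],[0,0,0,0,0,0]]]' 0
python3 - <<'E'
from h import *
st()
E
```

```text
time: 4.15
ee_pos: [0.4838, -0.1674, 0.242]
orientation: [-0.141, 0.99, -0.0, 0.0]
force: [-0.6, 0.2, 0.7]
finger_gap: 0.302
time: 4.75
ee_pos: [0.4838, -0.1674, 0.2419]
orientation: [-0.141, 0.99, -0.0, 0.0]
force: [-1.2, -1.3, 2.9]
finger_gap: 0.125
t 4.75 pos [ 0.4838 -0.1674  0.2419] yaw -163.83 tilt 0.01 q [ 0.83  0.54 -0.83  1.93  0.51  0.9   1.6 ] F [-1.2 -1.3  2.9] M [-0.12  0.15  0.  ] gap 0.125
```

```bash
python3 -m crank '[[[0,0,-0.0003,0,0,4],[0,0,-0.0006,0,0,8],[0,0,-0.0009,0,0,12],[0,0,-0.0013,0,0,16],[0,0,-0.0016,0,0,20],[0,0,-0.0019,0,0,24],[0,0,-0.0019,0,0,24]]]' 
python3 - <<'E'
from h import *
st()
E
```

```text
time: 5.45
ee_pos: [0.4837, -0.1672, 0.2436]
orientation: [0.069, 0.998, 0.0, -0.0]
force: [0.6, -0.6, -2.0]
finger_gap: 0.125
t 5.45 pos [ 0.4837 -0.1672  0.2436] yaw 172.11 tilt 0.02 q [ 0.76  0.51 -0.73  1.93  0.44  0.87  1.24] F [ 0.6 -0.6 -2. ] M [ 0.02 -0.    0.  ] gap 0.125
```

```bash
python3 -m crank '[[[0,0,-0.0005,0,0,7],[0,0,-0.0011,0,0,14],[0,0,-0.0016,0,0,21],[0,0,-0.0022,0,0,28],[0,0,-0.0027,0,0,35],[0,0,-0.0033,0,0,42],[0,0,-0.0038,0,0,49],[0,0,-0.0044,0,0,56],[0,0,-0.0049,0,0,63],[0,0,-0.0055,0,0,70],[0,0,-0.006,0,0,77],[0,0,-0.006,0,0,77]]]' 
python3 - <<'E'
from h import *
st()
p,d=snapshot("scene")
a=p[90:210,350:470,::-1]
cv2.imwrite(f"pics/s4c.png",cv2.convertScaleAbs(cv2.resize(a,(600,600),interpolation=3),alpha=1.8))
E
```

```text
time: 6.65
ee_pos: [0.4837, -0.1671, 0.2497]
orientation: [0.674, 0.738, -0.0, -0.0]
force: [0.5, -0.3, -2.9]
finger_gap: 0.127
t 6.65 pos [ 0.4837 -0.1671  0.2497] yaw 95.18 tilt 0.02 q [ 0.53  0.44 -0.4   1.93  0.23  0.81  0.09] F [ 0.5 -0.3 -2.9] M [-0.02  0.    0.03] gap 0.127
```

View pics/s4c.png

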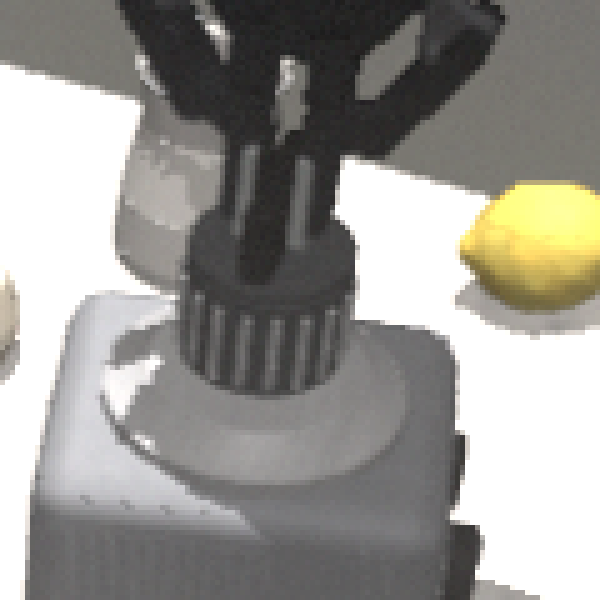

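```bash
python3 -m crank '[[[0,0,-0.0005,0,0,7],[0,0,-0.0011,0,0,14],[0,0,-0.0016,0,0,21],[0,0,-0.0022,0,0,28],[0,0,-0.0027,0,0,35],[0,0,-0.0033,0,0,42],[0,0,-0.0038,0,0,49],[0,0,-0.0044,0,0,56],[0,0,-0.0049,0,0,63],[0,0,-0.0055,0,0,70],[0,0,-0.006,0,0,77],[0,0,-0.006,0,0,77]]]' 
python3 - <<'E'
from h import *
st()
E
```

```text
time: 7.9
ee_pos: [0.4837, -0.1671, 0.2556]
orientation: [0.987, 0.159, -0.0, -0.0]
force: [-0.4, -0.1, -3.1]
finger_gap: 0.123
t 7.9 pos [ 0.4837 -0.1671  0.2556] yaw 18.32 tilt 0.03 q [ 0.28  0.41 -0.08  1.94  0.04  0.8  -1.08] F [-0.4 -0.1 -3.1] M [0.06 0.   0.01] gap 0.123
```

```bash
python3 -m crank '[[[0,0,-0.0005,0,0,7],[0,0,-0.0011,0,0,14],[0,0,-0.0016,0,0,21],[0,0,-0.0022,0,0,28],[0,0,-0.0027,0,0,35],[0,0,-0.0033,0,0,42],[0,0,-0.0038,0,0,49],[0,0,-0.0044,0,0,56],[0,0,-0.0049,0,0,63],[0,0,-0.0055,0,0,70],[0,0,-0.006,0,0,77],[0,0,-0.006,0,0,77]]]' 
python3 - <<'E'
from h import *
st()
E
```

```text
time: 9.1
ee_pos: [0.4838, -0.1671, 0.2616]
orientation: [0.872, -0.489, -0.0, 0.0]
force: [-0.3, -0.1, -3.0]
finger_gap: 0.123
t 9.1 pos [ 0.4838 -0.1671  0.2616] yaw -58.58 tilt 0.04 q [ 0.02  0.41  0.25  1.95 -0.14  0.8  -2.24] F [-0.3 -0.1 -3. ] M [-0.03 -0.   -0.04] gap 0.123
```

```bash
python3 -m crank '[[[0,0,-0.0004,0,0,5],[0,0,-0.0008,0,0,10],[0,0,-0.0011,0,0,14],[0,0,-0.0011,0,0,14]]]'
python3 -c "
from h import *
st()"
python3 -m crank '[[[0,0,-0.001,0,0,0],[0,0,-0.002,0,0,0],[0,0,-0.003,0,0,0],[0,0,-0.003,0,0,0]]]'
python3 -m crank '[[[0,0,-0.0005,0,0,0],[0,0,-0.001,0,0,0],[0,0,-0.001,0,0,0]]]'
python3 -c "
from h import *
st()"
```

```text
time: 9.5
ee_pos: [0.4837, -0.1672, 0.2627]
orientation: [0.807, -0.591, -0.0, 0.0]
force: [0.8, -0.3, -1.9]
finger_gap: 0.13
t 9.5 pos [ 0.4837 -0.1672  0.2627] yaw -72.46 tilt 0.03 q [-0.03  0.41  0.32  1.95 -0.18  0.8  -2.44] F [ 0.8 -0.3 -1.9] M [0.04 0.02 0.06] gap 0.13
time: 9.9
ee_pos: [0.4838, -0.1674, 0.2661]
orientation: [0.805, -0.593, 0.0, -0.0]
force: [0.3, 1.0, -3.1]
finger_gap: 0.127
time: 10.2
ee_pos: [0.4838, -0.1673, 0.2669]
orientation: [0.805, -0.593, -0.0, 0.0]
force: [0.1, -1.4, -2.5]
finger_gap: 0.13
t 10.2 pos [ 0.4838 -0.1673  0.2669] yaw -72.8 tilt 0.0 q [-0.03  0.41  0.33  1.95 -0.18  0.81 -2.45] F [ 0.1 -1.4 -2.5] M [-0.07  0.06 -0.03] gap 0.13
```

```bash
python3 -m crank '[[[0,0,-0.0005,0,0,0],[0,0,-0.001,0,0,0],[0,0,-0.001,0,0,0]]]'
python3 -m crank '[[[0,0,-0.0005,0,0,0],[0,0,-0.001,0,0,0],[0,0,-0.001,0,0,0]]]'
python3 - <<'E'
from h import *
st()
p,d=snapshot("scene")
a=p[90:210,350:470,::-1]
cv2.imwrite(f"pics/s5c.png",cv2.convertScaleAbs(cv2.resize(a,(600,600),interpolation=3),alpha=1.8))
E
```

```text
time: 10.5
ee_pos: [0.4837, -0.1673, 0.2679]
orientation: [0.805, -0.594, -0.0, 0.0]
force: [-0.5, -0.8, -2.8]
finger_gap: 0.127
time: 10.8
ee_pos: [0.4838, -0.1673, 0.269]
orientation: [0.805, -0.594, 0.0, -0.0]
force: [-1.7, -0.8, -1.3]
finger_gap: 0.129
t 10.8 pos [ 0.4838 -0.1673  0.269 ] yaw -72.82 tilt 0.0 q [-0.03  0.41  0.33  1.94 -0.17  0.82 -2.45] F [-1.7 -0.8 -1.3] M [-0.12  0.2   0.02] gap 0.129
```

View pics/s5c.png

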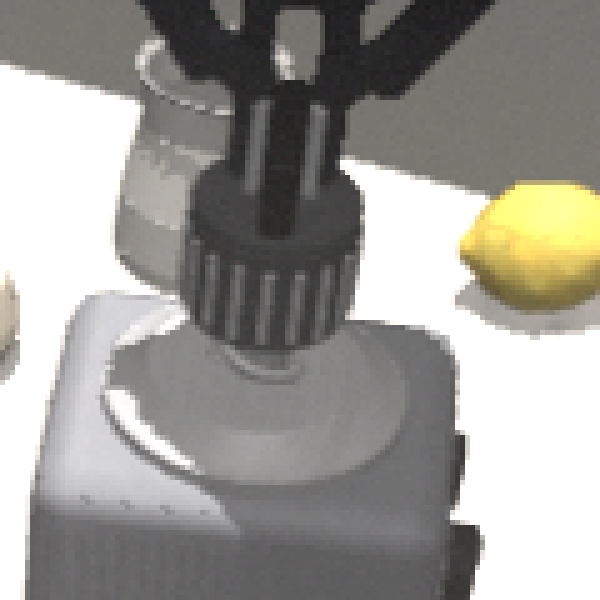

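```bash
python3 -m crank '[[[0,0,-0.001,0,0,0],[0,0,-0.002,0,0,0],[0,0,-0.003,0,0,0],[0,0,-0.003,0,0,0]]]'
python3 -m crank '[[[0,0,-0.002,0,0,0],[0,0,-0.004,0,0,0],[0,0,-0.006,0,0,0],[0,0,-0.009,0,0,0],[0,0,-0.012,0,0,0],[0,0,-0.015,0,0,0],[0,0,-0.015,0,0,0]]]'
python3 - <<'E'
from h import *
st()
E
```

```text
time: 11.25
ee_pos: [0.4839, -0.1673, 0.2721]
orientation: [0.805, -0.594, 0.0, -0.0]
force: [-0.3, -0.3, -2.3]
finger_gap: 0.13
time: 11.95
ee_pos: [0.4839, -0.1673, 0.2873]
orientation: [0.805, -0.594, 0.0, -0.0]
force: [-0.8, -0.2, -2.3]
finger_gap: 0.125
t 11.95 pos [ 0.4839 -0.1673  0.2873] yaw -72.81 tilt 0.04 q [-0.05  0.38  0.34  1.93 -0.17  0.86 -2.46] F [-0.8 -0.2 -2.3] M [0.02 0.03 0.01] gap 0.125
```

```bash
python3 -m crank '[[[0,0,-0.01,0,0,0],[0,0,-0.02,0,0,0],[0,0,-0.03,0,0,0],[0,0,-0.04,0,0,0],[0,0,-0.04,0,0,0],[0,0,-0.04,0,0,0]]]'
python3 - <<'E'
from h import *
st();print(rel([.4955,.2155,.327],0))
d=np.load("pics/top0.npy");P=pts("top",d);e=np.linalg.norm(P[...,:2]-[.4955,.2155],axis=-1)
for r in(.1,.13,.16,.2): print(r,P[(d>0)&(e<r)][:,2].max())
E
```

```text
time: 12.55
ee_pos: [0.4838, -0.1672, 0.327]
orientation: [0.805, -0.593, 0.0, -0.0]
force: [1.2, 0.2, -2.9]
finger_gap: 0.129
t 12.55 pos [ 0.4838 -0.1672  0.327 ] yaw -72.81 tilt 0.02 q [-0.08  0.33  0.38  1.88 -0.15  0.95 -2.47] F [ 1.2  0.2 -2.9] M [-0.02  0.04 -0.01] gap 0.129
(array([-3.621e+02, -1.243e+02,  1.000e-01]), array([-2.000e-02, -2.000e-02, -7.281e+01]))
0.1 0.038763805916913974
0.13 0.038763805916913974
0.16 0.7809252233074828
0.2 0.7809252233074828
```

```bash
python3 - <<'E'
from h import *
d=np.load("pics/top0.npy");P=pts("top",d)
for n in("top","scene"):
    d=np.load(f"pics/{n}0.npy");P=pts(n,d)
    for lo,hi in((.05,.15),(.15,.25),(.25,.4),(.4,.6),(.6,.9)):
        m=(d>0)&(P[...,2]>lo)&(P[...,2]<hi)&(P[...,1]>.0)&(P[...,1]<.4)&(P[...,0]>.3);q=P[m]
        print(n,lo,len(q),np.percentile(q[:,0],[0.5,2,50]).round(3) if len(q) else"")
E
```

```text
top 0.05 671 [0.602 0.603 0.65 ]
top 0.15 1748 [0.654 0.657 0.678]
top 0.25 2482 [0.638 0.64  0.66 ]
top 0.4 41631 [0.634 0.637 0.701]
top 0.6 12239 [0.636 0.636 0.637]
scene 0.05 8399 [0.606 0.612 0.704]
scene 0.15 11020 [0.658 0.663 0.695]
scene 0.25 26711 [0.643 0.648 0.72 ]
scene 0.4 19436 [0.635 0.635 0.639]
scene 0.6 0
```

```bash
python3 -m crank '[[[-0.02,-0.007,0,0,0,-4],[-0.055,-0.019,0,0,0,-10],[-0.09,-0.031,0,0,0,-17],[-0.125,-0.043,0,0,0,-24],[-0.16,-0.055,0,0,0,-31],[-0.195,-0.067,0,0,0,-38],[-0.23,-0.079,0,0,0,-45],[-0.265,-0.091,0,0,0,-52],[-0.3,-0.103,0,0,0,-59],[-0.335,-0.115,0,0,0,-66],[-0.362,-0.124,0,0,0,-72],[-0.362,-0.124,0,0,0,-72]]]'
python3 -m crank '[[[0,0,0,0,0,0],[0,0,0,0,0,0],[0,0,0,0,0,0],[0,0,0,0,0,0]]]'
python3 - <<'E'
from h import *
st();print(rel([.4955,.2155,.167],0))
p,d=snapshot("scene");cv2.imwrite("pics/s6.png",p[:,:,::-1])
E
```

```text
time: 13.75
ee_pos: [0.4942, 0.2197, 0.3262]
orientation: [1.0, -0.002, -0.001, -0.001]
force: [0.3, -0.6, -2.7]
finger_gap: 0.127
time: 14.15
ee_pos: [0.4954, 0.2146, 0.327]
orientation: [1.0, -0.008, 0.0, 0.0]
force: [1.2, -0.1, -3.5]
finger_gap: 0.126
t 14.15 pos [0.4954 0.2146 0.327 ] yaw -0.88 tilt 0.01 q [-0.5   0.36 -0.02  1.8   0.01  0.98 -2.11] F [ 1.2 -0.1 -3.5] M [ 0.01 -0.04 -0.  ] gap 0.126
(array([ 1.0e-01, -9.0e-01,  1.6e+02]), array([ 0.01, -0.  , -0.88]))
```

View pics/s6.png

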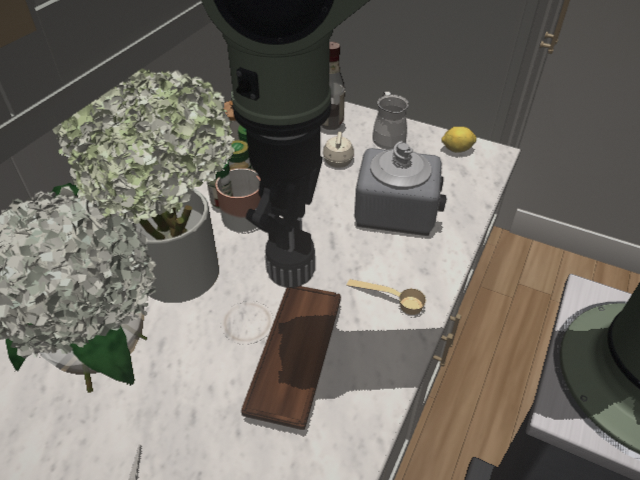

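```bash
python3 -m crank '[[[0,-0.001,0.02,0,0,0],[0,-0.001,0.05,0,0,0],[0,-0.001,0.08,0,0,0],[0,-0.001,0.11,0,0,0],[0,-0.001,0.135,0,0,0],[0,-0.001,0.15,0,0,0],[0,-0.001,0.155,0,0,0],[0,-0.001,0.155,0,0,0],[0,-0.001,0.155,0,0,0]]]'
python3 - <<'E'
from h import *
st()
p,d=snapshot("scene");cv2.imwrite("pics/s7.png",cv2.resize(p[240:440,200:400,::-1],(600,600),interpolation=3))
E
```

```text
time: 15.1
ee_pos: [0.4957, 0.2162, 0.1727]
orientation: [1.0, -0.007, 0.0, -0.0]
force: [0.0, 0.4, -2.2]
finger_gap: 0.127
t 15.1 pos [0.4957 0.2162 0.1727] yaw -0.84 tilt 0.06 q [-0.5   0.57 -0.03  1.93  0.02  0.64 -2.13] F [ 0.   0.4 -2.2] M [ 0.01 -0.05  0.01] gap 0.127
```

View pics/s7.png

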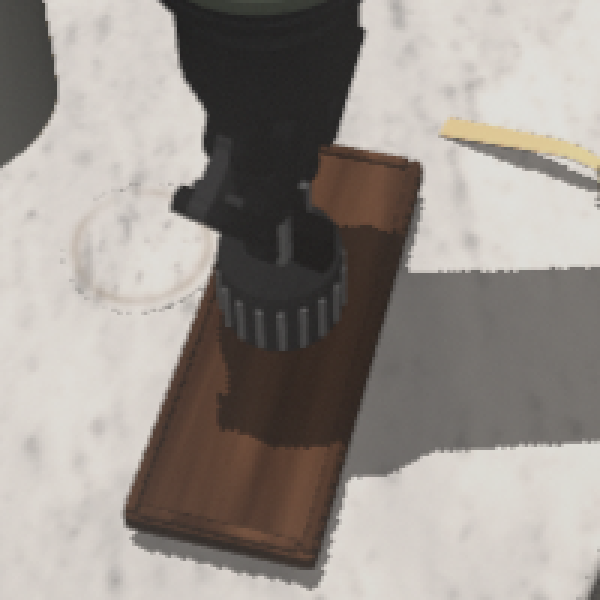

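```bash
python3 -m crank '[[[0,0,0.003,0,0,0],[0,0,0.006,0,0,0],[0,0,0.009,0,0,0],[0,0,0.012,0,0,0],[0,0,0.014,0,0,0],[0,0,0.016,0,0,0],[0,0,0.016,0,0,0],[0,0,0.016,0,0,0]]]'
python3 -m crank '[[[0,0,0.0005,0,0,0],[0,0,0.001,0,0,0],[0,0,0.0015,0,0,0],[0,0,0.002,0,0,0],[0,0,0.002,0,0,0]]]'
python3 -c "
from h import *
st()"
```

```text
time: 15.95
ee_pos: [0.4954, 0.2162, 0.1559]
orientation: [1.0, -0.007, -0.0, -0.0]
force: [-0.2, -0.6, -2.4]
finger_gap: 0.132
time: 16.45
ee_pos: [0.4953, 0.2162, 0.1538]
orientation: [1.0, -0.007, -0.0, 0.0]
force: [-0.3, -1.2, -2.6]
finger_gap: 0.123
t 16.45 pos [0.4953 0.2162 0.1538] yaw -0.81 tilt 0.0 q [-0.5   0.6  -0.03  1.94  0.03  0.6  -2.13] F [-0.3 -1.2 -2.6] M [ 0.   -0.03 -0.02] gap 0.123
```

```bash
python3 -m crank '[[[0,0,0.0005,0,0,0],[0,0,0.001,0,0,0],[0,0,0.001,0,0,0]]]'
python3 -m crank '[[[0,0,0.0003,0,0,0],[0,0,0.0006,0,0,0],[0,0,0.0006,0,0,0]]]'
```

```text
time: 16.75
ee_pos: [0.4953, 0.2162, 0.1528]
orientation: [1.0, -0.007, -0.0, 0.0]
force: [0.0, -0.5, -2.2]
finger_gap: 0.127
time: 17.05
ee_pos: [0.4953, 0.2162, 0.1523]
orientation: [1.0, -0.007, -0.0, -0.0]
force: [0.3, -0.3, -2.0]
finger_gap: 0.129
```

```bash
python3 - <<'E'
from h import *
st()
E
```

```text
t 17.05 pos [0.4953 0.2162 0.1523] yaw -0.82 tilt 0.0 q [-0.5   0.6  -0.03  1.94  0.03  0.6  -2.13] F [ 0.3 -0.3 -2. ] M [0.01 0.04 0.03] gap 0.129
```

```bash
for i in 1; do python3 -m crank '[[[0,0,0.0003,0,0,0],[0,0,0.0006,0,0,0],[0,0,0.0006,0,0,0]]]'; done
python3 -m crank '[[[0,0,0.0003,0,0,0],[0,0,0.0006,0,0,0],[0,0,0.0006,0,0,0]]]'
```

```text
time: 17.35
ee_pos: [0.4953, 0.2162, 0.1517]
orientation: [1.0, -0.007, -0.0, -0.0]
force: [-0.1, 0.1, -2.3]
finger_gap: 0.125
time: 17.65
ee_pos: [0.4954, 0.2163, 0.1513]
orientation: [1.0, -0.007, 0.0, -0.0]
force: [-2.7, 0.4, 4.0]
finger_gap: 0.127
```

```bash
python3 -m crank '[[[0,0,0,0,0,0],[0,0,0,0,0,0],[0,0,0,0,0,0],[0,0,0,0,0,0],[0,0,0,0,0,0]]]' 0.6
python3 -m crank '[[[0,0,-0.01,0,0,0],[0,0,-0.02,0,0,0],[0,0,-0.03,0,0,0],[0,0,-0.05,0,0,0],[0,0,-0.08,0,0,0],[0,0,-0.12,0,0,0],[0,0,-0.15,0,0,0],[0,0,-0.15,0,0,0]]]'
python3 - <<'E'
from h import *
st()
p,d=snapshot("scene");cv2.imwrite("pics/s8.png",p[:,:,::-1])
P=pts("scene",d);q=P[(d>0)&(P[...,2]>.095)&(P[...,2]<.112)&(np.linalg.norm(P[...,:2]-[.4955,.2155],axis=-1)<.05)]
print(len(q),q.mean(0),q[:,2].min(),q[:,2].max(),cv2.minAreaRect((q[:,:2]*1000).astype(np.float32)))
E
```

```text
time: 18.15
ee_pos: [0.4954, 0.2162, 0.1511]
orientation: [1.0, -0.007, 0.0, -0.0]
force: [0.2, -0.7, 0.5]
finger_gap: 0.603
time: 18.95
ee_pos: [0.4965, 0.2166, 0.3059]
orientation: [1.0, -0.007, 0.003, -0.002]
force: [0.1, 0.5, -0.3]
finger_gap: 0.598
t 18.95 pos [0.4965 0.2166 0.3059] yaw -0.84 tilt 0.39 q [-0.5   0.38 -0.02  1.82  0.01  0.93 -2.12] F [ 0.1  0.5 -0.3] M [-0.06 -0.04  0.02] gap 0.598
397 [0.49520778 0.21922492 0.10281943] 0.09508206642164496 0.1078599772838632 ((496.7662048339844, 217.87171936035156), (13.309051513671875, 55.9388313293457), 88.71342468261719)
```

View pics/s8.png

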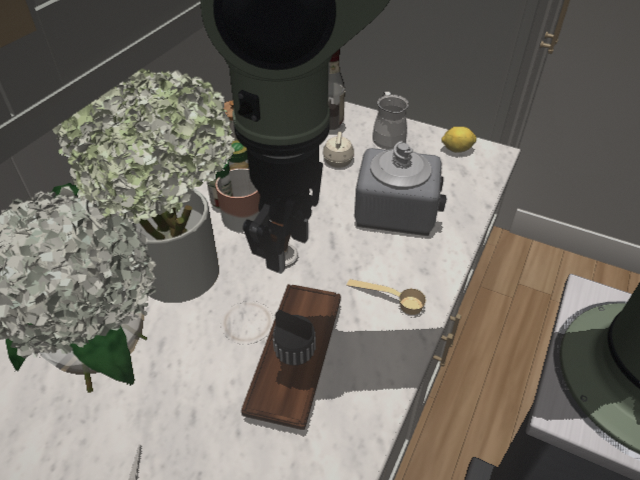

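```bash
python3 -m crank '[[[0,0,0,0,0,0],[0,0,0,0,0,0],[0,0,0,0,0,0],[0,0,0,0,0,0]]]'
python3 - <<'E'
from h import *
st()
p,d=snapshot("scene");P=pts("scene",d)
q=P[(d>0)&(P[...,2]>.02)&(P[...,2]<.045)&(np.linalg.norm(P[...,:2]-[.4966,.216],axis=-1)<.16)]
print("tray",cv2.minAreaRect((q[:,:2]*1000).astype(np.float32)))
print(close_job())
E
```

```text
time: 19.4
ee_pos: [0.4952, 0.2161, 0.3005]
orientation: [1.0, -0.007, -0.0, 0.0]
force: [0.2, -0.3, -0.0]
finger_gap: 0.603
t 19.4 pos [0.4952 0.2161 0.3005] yaw -0.82 tilt 0.06 q [-0.5   0.39 -0.02  1.83  0.01  0.92 -2.12] F [ 0.2 -0.3 -0. ] M [-0.01 -0.02  0.02] gap 0.603
tray ((496.64080810546875, 216.42529296875), (91.53692626953125, 236.0612335205078), 13.486732482910156)
the job is handed in; nothing more can be done
None
```

The burr is off the grinder and stands upright in the middle of the wooden tray. I handed the job in at about 19.5 s.

- **Unscrewing:** I gripped the bar and turned it clockwise about 0.75 turn in one grip, rising with the thread. It then lifted free well past the 4 mm of play, and the wrist force never read more than about 4 N. I raised it about 85 mm in all before moving across.
- **Placing:** I lowered it in steps under 1 mm until the vertical force turned at contact (about +4 N), then opened the gripper and backed off about 150 mm.
- **Last checks:**
  - In the scene picture's depth data, the burr is within about 2 mm of the tray's centre.
  - The bar's top is about 75 mm above the tray face, as it should be.
  - The tray has not moved.
  - The gripper reads about zero force, so it touches nothing.
- **Tamper:** The hand partly hid it in the last picture, so I did not measure its position again. The arm passed well above it.

None of the checks failed or disagreed.

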